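# Test a plunger spring on the spring tester

## Robot

A 6-joint arm with a two-finger parallel gripper is mounted at the origin on the work surface. World frame = base frame: x ahead of the robot, y to its left, z up, the work surface at z = 0. Lengths are in m, angles in rad, forces in N, time in s.
With the tool pointing down it reaches from about 0.25 to 0.725 m from the base axis. Payload 4 kg.
Tool frame: the origin (TCP) lies midway between the tips of the shut fingers; the grasp point (between the pads) lies 19 mm behind it; z points along the fingers, y is the direction in which the jaws open and shut (so a half turn about z gives the same grasp; the last joint's range is limited). The gripper opens to 85 mm and grips with 20 to 120 N. Pads are 22 mm wide; open, the fingers measure 114 mm over their backs; the gripper's body (76 mm by 85 mm) begins 54 mm behind the grasp point. The pads swing forward as they close: fully open they stand 13 mm farther back than shut.
Start: joints at [1.215, 0.241, 0.005, 1.335, 0, 1.571], TCP at [0.174, 0.469, 0.231] pointing down, gripper open.
Joint ranges: [-2.72, 2.72], [-1.05, 1.87], [-1.09, 1.28], [-1.99, 2.15], [-1.42, 1.44], [-3.14, 3.14]. Speed limits (rad/s): [2.79, 2.79, 3.14, 3.14, 3.14, 3.14].

## Interface

Orientations are given as a unit quaternion [x, y, z, w].
In Python, from workcell import monitor, cams, order gives the robot as it stands.
- The arm moves only by the tool send_rows, never from a script. Its argument "moves" is a list of rows, each a list of 4 numbers: the shift along the tool's x, y, z as a fraction of full scale, then the turn about the tool's z as a fraction of full scale. A call has 1 to 20 rows; each row shifts and turns the commanded pose from where the row before left it, along the tool's axes as they then stand; what a row does not reach is not made up. Full scale, the value 1, is 100 cm for a shift and 0.1 rad for a turn. A row lasts 1/10 s, in which the tool goes at most 50 mm and 8.59 degrees, less where a joint would pass 70% of its speed; a pose out of reach is approached as far as the arm can. A call with a number of a shift or a turn outside -1 to 1 is refused whole. A call with a gripper value outside its range is refused whole. "claw" is the gripper's target within -1 to 1 (fully open at 1, half-way at 0, shut at -1), set as the call begins (left out, the last holds). The fingers move at their own pace and stop on an object; the grip force is fixed at half the most. Time passes only in rows, so rows that do not move let the fingers close. It gives the time, the measured TCP pose, the force and the opening at its end, in the units of the state.
- monitor.get_obs(): the state, without advancing time (a new reading comes with each control period).
- cams.camera(name): name is "side" or "top" or "wrist"; returns (picture, depth): 420x560x3 uint8, blue, green, red; 420x560 float32, m along the optical axis (not along the pixel's ray), 0 where there is no reading.
- cams.camera_info(name): a dict with "intrinsics" (3x3 intrinsics, pixels), "T" (4x4, takes a point from camera to world coordinates); the wrist camera has in their place "mount" (4x4, takes a point from camera to tool coordinates, whose origin is the TCP and whose axes are the flange's). Camera axes: x right, y up, looking along -z (the intrinsics and any distortion apply to the point x, -y, -z); pixel columns grow to the right and rows downward; lengths in m; the calibration is good to about 2 mm. The wrist camera is an equidistant fisheye: a pixel r from the principal point sees the ray r / f radians off the axis. A picture is of the moment at which its call begins: read the wrist's pose just before it. camera_info takes no time and is no camera call.
- order.job_done(): hands the job in, once; it reports no verdict.
The state is a dict: "clock": time; "joint_pos": joint angles; "joint_vel": joint speeds; "tau": joint torques, N m; "eef_pos": TCP position; "tool_rot": TCP orientation; "ft_force": force on the tool from outside, world axes, zero at the start; "ft_torque": the same for the moment, N m; "grip_width": finger opening in m.
Only numpy, scipy, OpenCV 4.12 (cv2) and the standard library are available. Lean on these libraries where they do the work, as an engineer would, in place of code of your own. Each camera call takes 0.05 s, during which the arm holds its last target.

## Task

Stand the loose plunger spring in the cup of the spring tester, then press it straight down until its collar comes to rest on the tops of the two height posts, and keep it there for two seconds with a light touch: the posts are a height mark, so never bear on them with more than 15 N beyond the spring's own load. Then let the spring back up under control, without letting it snap open, and leave it standing upright and unloaded in the cup. Do not shift the sample tile or the trowel.

Things in the scene. Friction and masses are not known exactly. Their poses are not given: they have to be found in the camera images.
- spring: Foot of the loose plunger spring (92 mm tall, 0.2 kg, upright on the shelf at the start). From below: steel foot 32 mm across, 8 mm thick; bare steel coil 26 mm across; steel collar 56 mm across, 5 mm thick, its underside 50 mm above the foot's; black knob 26 mm across, 37 mm tall. Origin: centre of the foot's underside, z up along the spring
- knob (a point): Grasp point on the knob's axis: 14 mm below the top of the knob, 23 mm above the collar's top face, 78 mm above the underside of the foot while the spring is open. Knob and collar are one piece (the plunger), which slides down against the coil; it does not come off, so the spring can be lifted by the knob
- collar (a point): Centre of the collar's underside, the face that lands on the height posts. It moves with the plunger, 28 mm below knob
- plunger (a joint): How far the plunger is pressed in, m: 0 open, grows as it is pressed, end of travel 0.022. It takes 2 N to start and 0.5 N more for each mm
- tester: Fixed spring tester: grey base plate 170 x 110 x 16 mm on the shelf, yaw within 0.5 rad. Origin on the shelf under the centre of its cup; the plate reaches 60 mm to its -x, 110 mm to +x, 55 mm to either side in y. A flat dial 72 mm across and 26 mm high lies at its x = +70 mm; the pointer turns with the load on the cup
- seat (a point): Centre of the inner floor of the tester's steel cup, 22 mm above the shelf when unloaded. The cup is 36 mm across inside, its rim 6 mm above this floor; the spring's foot goes in with 2 mm to spare all round. The cup is a load pan: it sinks 0.4 mm for each newton on it
- posts: Two rigid fixed steel height posts beside the cup, along the tester's y: each 10 mm (y) x 14 mm (x), inner faces 43 mm apart, outer 63 mm: foot and coil pass between, the collar lands on both. Their height differs from test to test. Origin: midway between their flat tops, at their height (51 to 60 mm above the shelf), reached with the plunger in by about 8 to 16 mm
- tile: White ceramic sample tile lying on the shelf, 100 mm square, 8 mm thick, a bystander. Origin: centre of its underside
- trowel: Yellow plastic margin trowel lying on the shelf, about 250 mm long along its own y (blade to -y, handle to +y), 50 mm wide, 27 mm high, a bystander. Origin: under the neck between blade and handle
Not all that is in view belongs to the job. What is meant by the spring is not green or red, and is the smaller of those in its own colour.

How it is judged:
By the outcome, as a careful person would: the job done as asked, in the order asked, and still so for the second after the job is handed in, with the robot touching nothing.
It also fails if it takes over 67 s, if anything falls off the work surface, if the arm or the gripper's body presses on something with over 40 N, if the wrist force passes 120 N, or if a joint passes its speed limit or range.

## Working session

There is one attempt and no reset: what is moved stays moved. The work goes in short steps, Python scripts to look and compute and a tool call to move; the robot and the scene stay as the last step left them, time stands still between calls to the robot, and variables do not carry over. Pictures are saved under pics/ and viewed, and the job is handed in when it is done.

Besides the shell and the picture viewer there is one more tool, called after "Emit:" in YAML: its name, and indented under it one key for each argument. send_rows: Moves the arm, as the interface text tells. Its arguments: {"type":"object","properties":{"moves":{"type":"array","items":{"type":"array","items":{"type":"number","minimum":-1,"maximum":1}}},"claw":{"type":"number"}},"required":["moves"]}

```bash
mkdir -p pics; ls; python3 - <<'E'
from workcell import monitor,cams
import cv2,numpy as np
print(monitor.get_obs())
for n in ("top","side","wrist"):
    p,d=cams.camera(n); cv2.imwrite(f"pics/{n}0.png",p); np.savez(f"{n}0.npz",p=p,d=d)
    print(n,cams.camera_info(n))
E
```

```text
pics
{'clock': 0.0, 'joint_pos': array([ 1.21498505e+00,  2.41438308e-01,  3.77089900e-03,  1.33517701e+00,
       -1.83199988e-05,  1.57076524e+00]), 'joint_vel': array([-0.00082261, -0.00010391,  0.00247158,  0.00075588, -0.00081885,
       -0.00076996]), 'tau': array([-1.45157142e-04, -3.72314394e+01,  2.52410853e+01,  1.68756838e-02,
       -6.68397092e-06,  3.95984770e-06]), 'eef_pos': array([0.17397148, 0.46811722, 0.23041809]), 'tool_rot': array([ 1.76953258e-01,  9.84218724e-01, -1.00950175e-03, -1.72224395e-04]), 'ft_force': array([ 0.40554845, -0.38272399, -0.26355293]), 'ft_torque': array([-0.0081106 ,  0.01075778, -0.04096418]), 'grip_width': 0.08539061433629343}
top {'intrinsics': array([[522.60512518,   0.        , 282.638637  ],
       [  0.        , 522.60512518, 212.33644045],
       [  0.        ,   0.        ,   1.        ]]), 'T': array([[ 0.0261829 ,  0.99843413, -0.04943433,  0.52004492],
       [-0.99921437,  0.027611  ,  0.0284303 ,  0.01025243],
       [ 0.02975071,  0.04865111,  0.99837266,  1.11137966],
       [ 0.        ,  0.        ,  0.        ,  1.    
[... 261 characters left out ...]
53614003,  0.47820803, -0.69560832, -0.58447073],
       [ 0.01094352,  0.82792284,  0.56073524,  0.56281983],
       [ 0.        ,  0.        ,  0.        ,  1.        ]])}
wrist {'intrinsics': array([[325.1922621 ,   0.        , 274.39006591],
       [  0.        , 325.1922621 , 208.17298794],
       [  0.        ,   0.        ,   1.        ]]), 'mount': array([[ 4.57268601e-04,  9.60748241e-01,  2.77421353e-01,
         7.01748777e-02],
       [ 9.99999743e-01, -2.86055764e-04, -6.57631105e-04,
         1.04077611e-03],
       [-5.52459951e-04,  2.77421583e-01, -9.60748125e-01,
        -1.41937329e-01],
       [ 0.00000000e+00,  0.00000000e+00,  0.00000000e+00,
         1.00000000e+00]])}
```

View pics/top0.png

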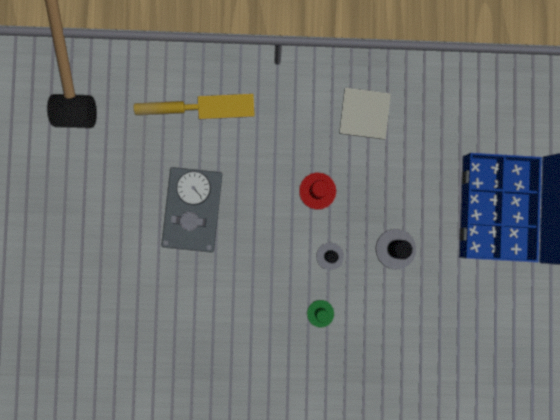

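View pics/side0.png

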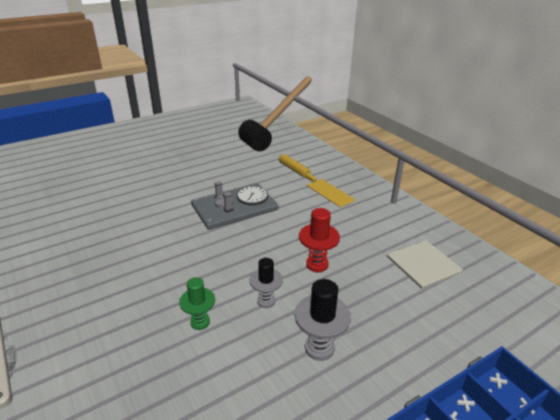

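View pics/wrist0.png

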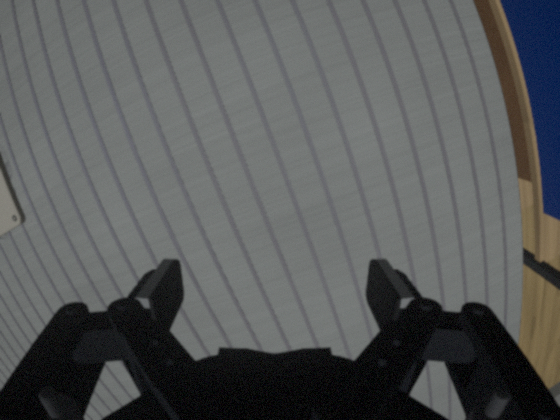

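The top view shows the target spring (small, grey collar, black knob) at about (330,256). The large grey decoy is at (396,249), red at (318,190) and green at (320,313). The tester is at (192,210), the tile at (365,113) and the trowel at (195,107). Next I'll measure them.

```bash
cat > h.py <<'E'
import numpy as np,cv2
from workcell import cams,monitor
def ray(n,u,v):
    i=cams.camera_info(n);K=i["intrinsics"];T=i["T"]
    d=np.array([(u-K[0,2])/K[0,0],-(v-K[1,2])/K[1,1],-1.])
    return T[:3,3],T[:3,:3]@d
def onz(n,u,v,z):
    o,d=ray(n,u,v);return o+d*(z-o[2])/d[2]
def proj(n,P):
    i=cams.camera_info(n);K=i["intrinsics"];T=i["T"]
    c=T[:3,:3].T@(np.asarray(P)-T[:3,3]);return K[0,0]*c[0]/-c[2]+K[0,2],-K[1,1]*c[1]/-c[2]+K[1,2]
E
python3 - <<'E'
from h import *
for n,bx in (("top",(150,140,420,330)),("side",(170,170,380,380))):
    z=np.load(f"{n}0.npz");p=z["p"];d=z["d"]
    x0,y0,x1,y1=bx
    g=p.astype(int);m=(g.max(2)<45).astype(np.uint8)
    k,l,s,c=cv2.connectedComponentsWithStats(m)
    for i in range(1,k):
        if s[i,4]>30 and x0<c[i][0]<x1 and y0<c[i][1]<y1: print(n,"black",s[i],c[i], onz(n,*c[i],.09))
t=np.load("top0.npz")
for n,(a,b,w,h) in (("top",(150,155,85,105)),("top",(300,225,60,60)),("side",(180,170,110,70)),("side",(240,250,50,65))):
    p=np.load(f"{n}0.npz")["p"]
    c=cv2.resize(p[b:b+h,a:a+w],None,fx=6,fy=6,interpolation=cv2.INTER_CUBIC);cv2.imwrite(f"pics/c_{n}_{a}.png",c[:600,:800])
d=t["d"];
# depth-> world height
o,R=cams.camera_info("top")["T"][:3,3],cams.camera_info("top")["T"][:3,:3]
K=cams.camera_info("top")["intrinsics"]
v,u=np.mgrid[:420,:560];P=np.stack([(u-K[0,2])/K[0,0]*d,-(v-K[1,2])/K[1,1]*d,-d],-1)@R.T+o
np.save("topP.npy",P)
for uv in ((330,256),(192,245),(193,188),(190,222),(175,220),(204,222),(330,246),(250,300)): print(uv,P[uv[1],uv[0]].round(4))
E
```

```text
top black [388 240  24  19 358] [399.33519553 248.86592179] [ 0.50515376 -0.24991657  0.09      ]
top black [325 251  13  12 120] [330.85       256.11666667] [ 0.48756348 -0.1153357   0.09      ]
side black [259 259  14  24 314] [265.5        270.43312102] [ 0.47723855 -0.13108991  0.09      ]
side black [311 280  27  43 970] [323.44226804 300.58865979] [ 0.5155998  -0.23150333  0.09      ]
(330, 256) [ 0.4877 -0.1137  0.0896]
(192, 245) [0.5009 0.1664 0.0136]
(193, 188) [0.6194 0.167  0.0233]
(190, 222) [0.5486 0.171  0.0213]
(175, 220) [0.5508 0.1954 0.0594]
(204, 222) [0.5492 0.1413 0.0278]
(330, 246) [ 0.5068 -0.1175  0.055 ]
(250, 300) [ 0.388   0.0426 -0.0013]
```

View pics/c_top_150.png

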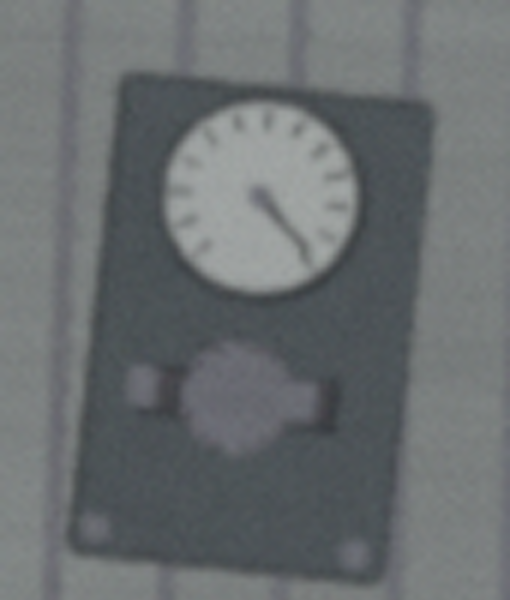

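View pics/c_side_180.png

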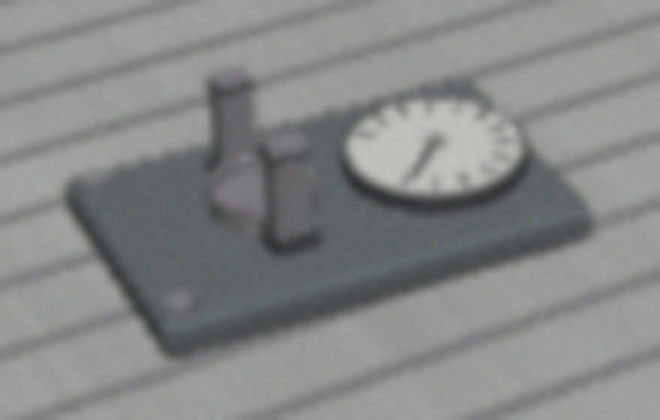

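View pics/c_side_240.png

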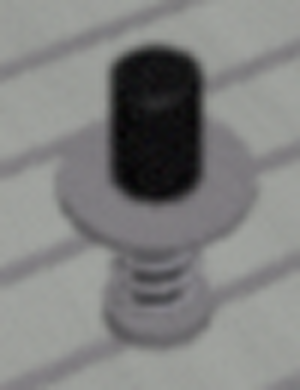

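```bash
python3 - <<'E'
from h import *
P=np.load("topP.npy")
# plate points
sub=(slice(150,265),slice(150,235))
Q=P[sub].reshape(-1,3)
m=(Q[:,2]>0.008)&(Q[:,0]>0.47)
A=Q[m]
r=cv2.minAreaRect((A[:,:2]*1000).astype(np.float32));print("plate",r,len(A))
q=Q[(Q[:,2]>0.035)];print("posts",len(q));
for a in q: print(a.round(4))
# rect via gray mask at z 16
p=np.load("top0.npz")["p"]
S=P[225:290,300:355].reshape(-1,3);S=S[(S[:,2]>.03)&(S[:,2]<.07)];print("collar",cv2.minEnclosingCircle((S[:,:2]*1000).astype(np.float32)),len(S))
K=P[225:290,300:355].reshape(-1,3);K=K[K[:,2]>.08];print("knob",K.mean(0),len(K))
E
```

```text
plate ((571.5952758789062, 116.47871398925781), (219.72512817382812, 170.08563232421875), 85.60733795166016) 4286
posts 136
[0.52   0.0103 1.1114]
[0.52   0.0103 1.1114]
[0.52   0.0103 1.1114]
[0.52   0.0103 1.1114]
[0.52   0.0103 1.1114]
[0.52   0.0103 1.1114]
[0.52   0.0103 1.1114]
[0.52   0.0103 1.1114]
[0.52   0.0103 1.1114]
[0.52   0.0103 1.1114]
[0.52   0.0103 1.1114]
[0.52   0.0103 1.1114]
[0.52   0.0103 1.1114]
[0.52   0.0103 1.1114]
[0.52   0.0103 1.1114]
[0.52   0.0103 1.1114]
[0.52   0.0103 1.1114]
[0.52   0.0103 1.1114]
[0.52   0.0103 1.1114]
[0.52   0.0103 1.1114]
[0.52   0.0103 1.1114]
[0.52   0.0103 1.1114]
[0.52   0.0103 1.1114]
[0.52   0.0103 1.1114]
[0.52   0.0103 1.1114]
[0.52   0.0103 1.1114]
[0.52   0.0103 1.1114]
[0.5587 0.2019 0.0583]
[0.5587 0.1998 0.0589]
[0.5589 0.1982 0.0567]
[0.5589 0.196  0.058 ]
[0.5589 0.1936 0.0602]
[0.5595 0.1942 0.0451]
[0.5566 0.2038 0.0583]
[0.5567 0.2016 0.0595]
[0.5568 0.2001 0.0571]
[0.5567 0.1976 0.06  ]
[0.5568 0.1954 0.0608]
[0.557  0.1942 0.0565]
[0.5574 0.194  0.0462]
[0.5546 0.2034 0.0605]
[0.5546 0.2014 0.0601]
[0.5547 0.
[... 1570 characters left out ...]
.0625]
[0.5442 0.1455 0.0581]
[0.5442 0.1434 0.0591]
[0.5444 0.1421 0.0536]
[0.5448 0.1417 0.0403]
[0.5421 0.1522 0.0524]
[0.5421 0.1493 0.0589]
[0.5421 0.1471 0.0604]
[0.5422 0.1457 0.0558]
[0.5422 0.1435 0.0574]
[0.5423 0.1413 0.0593]
[0.5427 0.1413 0.0429]
[0.52   0.0103 1.1114]
[0.52   0.0103 1.1114]
[0.52   0.0103 1.1114]
[0.52   0.0103 1.1114]
[0.52   0.0103 1.1114]
[0.52   0.0103 1.1114]
[0.52   0.0103 1.1114]
[0.52   0.0103 1.1114]
[0.52   0.0103 1.1114]
[0.52   0.0103 1.1114]
[0.52   0.0103 1.1114]
[0.52   0.0103 1.1114]
[0.52   0.0103 1.1114]
[0.52   0.0103 1.1114]
collar ((486.4447937011719, -117.08997344970703), 27.9637508392334) 441
knob [ 0.4900013  -0.10316063  0.19648934] 154
```

```bash
python3 - <<'E'
from h import *
def fitc(n,mask,z):
    c=max(cv2.findContours(mask,cv2.RETR_EXTERNAL,cv2.CHAIN_APPROX_NONE)[0],key=len)
    q=np.array([onz(n,u,v,z)[:2] for u,v in c[:,0]])
    A=np.c_[2*q,np.ones(len(q))];s=np.linalg.lstsq(A,(q**2).sum(1),rcond=None)[0]
    return s[:2],np.sqrt(s[2]+s[0]**2+s[1]**2),len(q)
p=np.load("top0.npz")["p"].astype(int)
# upsampled work
def up(n,a,b,w,h,f=8):
    I=np.load(f"{n}0.npz")["p"][b:b+h,a:a+w]
    return cv2.resize(I,None,fx=f,fy=f,interpolation=cv2.INTER_CUBIC).astype(int)
def back(a,b,u,v,f=8): return a+(u+.5)/f-.5, b+(v+.5)/f-.5
def fit(n,a,b,w,h,maskf,z):
    I=up(n,a,b,w,h);m=cv2.morphologyEx(maskf(I).astype(np.uint8),cv2.MORPH_OPEN,np.ones((9,9)))
    c=max(cv2.findContours(m,cv2.RETR_EXTERNAL,cv2.CHAIN_APPROX_NONE)[0],key=cv2.contourArea)[:,0]
    q=np.array([onz(n,*back(a,b,u,v),z)[:2] for u,v in c])
    A=np.c_[2*q,np.ones(len(q))];s=np.linalg.lstsq(A,(q**2).sum(1),rcond=None)[0]
    r=np.sqrt(s[2]+s[0]**2+s[1]**2); res=np.hypot(*(q-s[:2]).T)-r
    return s[:2].round(4),r.round(4),res.std().round(5),np.mean([back(a,b,u,v) for u,v in c],0)
purple=lambda I:(I[...,2]-I[...,1])
I=up("top",300,225,60,60);print(np.array2string(purple(I)[240,::16]),I[240,::16].sum(-1)//3)
I=up("top",150,155,85,105);print(purple(I)[528,::16],I[528,::16].sum(-1)//3)
for th in (-3,0,2):print(th,"collar",fit("top",305,232,52,50,lambda I:(purple(I)>th)|(I.max(2)<60),.055))
print("knob",fit("top",300,225,60,60,lambda I:I.max(2)<60,.092))
print("dial",fit("top",170,165,45,45,lambda I:I.min(2)>110,.026))
E
```

```text
[-4 -5 -6 -4 -4 -3 -4 -6 -4 -1 -2  0 -1 -2  1 -2 -3 -2  2 -1 -2 -2 -3 -4
 -1 -4 -5 -5 -4 -5] [130 133 130 133 128 113 127 132 114 107 109 112  71  15  16  22  29  15
  24  62 106 108 120 120 113 125 125 126 128 126]
[-4 -4 -4 -5 -2 -1 -3 -5 -4 -6 -7 -4  0 -1 -1 -1 -3 -2 -2 -2 -3 -1 -3 -3
 -2 -1 -2 -1 -4 -6 -6 -8 -7 -7 -4 -6 -6 -4 -4 -6 -4 -4 -3] [127 126 128 127 121 108 122  98  80  81  84 103 108  90  69  83 108 106
 105 106 104 106 104 108 110 109 105  73  63  82  83  82  81  81 108 125
 126 125 125 125 125 126 114]
-3 collar (array([ 0.4876, -0.1174]), np.float64(0.0211), np.float64(0.0045), array([328.90126812, 255.07373188]))
0 collar (array([ 0.4863, -0.1196]), np.float64(0.0133), np.float64(0.00073), array([330.76420455, 256.1424513 ]))
2 collar (array([ 0.4864, -0.1196]), np.float64(0.0133), np.float64(0.00073), array([330.80629139, 256.1705298 ]))
knob (array([ 0.4875, -0.115 ]), np.float64(0.0128), np.float64(0.0007), array([330.80629139, 256.1705298 ]))Traceback (most recent call last):
  File "<stdin>", line 25, in <module>
  File "<stdin>", line 16, in fit
  File "h.py", line 8, in onz
    o,d=ray(n,u,v);return o+d*(z-o[2])/d[2]
        ~~~^^^^^^^
  File "h.py", line 4, in ray
    i=cams.camera_info(n);K=i["intrinsics"];T=i["T"]
ValueError: time passes only in moves, steps and waits
```

Emit:
send_rows:
  moves:
    - [0,0,0,1]
    - [0,0,0,1]
    - [0,0,0,1]
    - [0,0,0,1]
    - [0,0,0,1]
    - [0,0,0,1]
    - [0,0,0,1]
    - [0,0,0,1]
    - [0,0,0,1]
    - [0,0,0,1]
    - [0,0,0,1]
    - [0,0,0,1]
    - [0,0,0,0.16]
    - [0,0,0,0]
  claw: 1

```text
clock: 1.55
eef_pos: [0.1741, 0.4686, 0.2311]
tool_rot: [0.707, 0.707, -0.0, 0.0]
ft_force: [-0.5, 1.3, -0.1]
grip_width: 0.085
```

```bash
python3 - <<'E'
from h import *
from scipy.optimize import least_squares
def cloud(n):
    d=np.load(f"{n}0.npz")["d"];i=cams.camera_info(n);K=i["intrinsics"];T=i["T"]
    v,u=np.mgrid[:420,:560];P=np.stack([(u-K[0,2])/K[0,0]*d,-(v-K[1,2])/K[1,1]*d,-d],-1)@T[:3,:3].T+T[:3,3]
    P[d==0]=np.nan;return P
for n in ("top","side"):
    P=cloud(n);Q=P.reshape(-1,3);Q=Q[~np.isnan(Q[:,0])]
    near=lambda c,r:Q[np.hypot(Q[:,0]-c[0],Q[:,1]-c[1])<r]
    g=Q[(abs(Q[:,2])<.01)&(abs(Q[:,0]-.45)<.1)&(abs(Q[:,1]-.03)<.05)];print(n,"ground",g[:,2].mean())
    S=near((.487,-.117),.04);
    c=S[(S[:,2]>.045)&(S[:,2]<.062)];k=S[S[:,2]>.065];kt=S[(S[:,2]>.086)&(S[:,2]<.1)]
    print("collar",cv2.minEnclosingCircle((c[:,:2]*1000).astype(np.float32)),np.median(c[:,2]),len(c))
    print("knobtop",cv2.minEnclosingCircle((kt[:,:2]*1000).astype(np.float32)),kt.mean(0),len(kt))
    W=near((.55,.172),.06);pt=W[(W[:,2]>.05)&(W[:,2]<.07)]
    for lo,hi in ((.17,.25),(.1,.17)):
        a=pt[(pt[:,1]>lo)&(pt[:,1]<hi)];print("post",len(a),a.mean(0).round(4),(a.min(0)+a.max(0))/2,np.ptp(a,0).round(4),np.median(a[:,2]))
    cup=W[(np.hypot(W[:,0]-.55,W[:,1]-.172)<.0235)&(W[:,2]>.019)&(W[:,2]<.04)];print("cup",len(cup),cv2.minEnclosingCircle((cup[:,:2]*1000).astype(np.float32)))
    W=near((.61,.165),.07);d=W[(W[:,2]>.0205)&(W[:,2]<.033)&(W[:,0]>.575)];print("dial",cv2.minEnclosingCircle((d[:,:2]*1000).astype(np.float32)),d.mean(0))
E
```

```text
top ground -0.0008107149919036562
collar ((486.4447937011719, -117.08997344970703), 27.9637508392334) 0.054176730596599665 435
knobtop ((486.0788269042969, -116.75918579101562), 13.080245971679688) [ 0.48647005 -0.11655457  0.09070762] 133
post 41 [0.5526 0.1986 0.0582] [0.55273966 0.19872436 0.0570966 ] [0.0123 0.0102 0.0138] 0.05830980492482141
post 38 [0.5481 0.1462 0.0584] [0.54910304 0.14674745 0.05745644] [0.0141 0.0109 0.01  ] 0.058667244546195985
cup 257 ((551.62744140625, 172.50538635253906), 23.1050968170166)
dial ((617.5565185546875, 167.2965545654297), 45.998348236083984) [0.62040316 0.16720099 0.02326467]
side ground 0.001196590907546369
collar ((485.6581115722656, -115.49017333984375), 28.736209869384766) 0.055792194847441134 478
knobtop ((485.98553466796875, -116.7391586303711), 13.223441123962402) [ 0.48470683 -0.1184718   0.09175697] 171
post 45 [0.5515 0.1987 0.0574] [0.55197855 0.20090946 0.05618143] [0.0143 0.014  0.0117] 0.05874454985252653
post 53 [0.5478 0.1453 0.0575] [0.54820806 0.14706228 0.05650986] [0.0149 0.0138 0.0121] 0.058844596886711065
cup 122 ((548.6681518554688, 172.46463012695312), 23.25477409362793)
dial ((618.9503173828125, 168.18682861328125), 37.214141845703125) [0.61797639 0.16462553 0.02504694]
```

Emit:
send_rows:
  moves:
    - [-0.045,0.025,0,0]
    - [-0.045,0.025,0,0]
    - [-0.045,0.025,0,0]
    - [-0.045,0.025,0,0]
    - [-0.045,0.025,0,0]
    - [-0.045,0.025,0,0]
    - [-0.045,0.025,0,0]
    - [-0.045,0.025,0,0]
    - [-0.045,0.025,0,0]
    - [-0.045,0.025,0,0]
    - [-0.045,0.025,0,0]
    - [-0.045,0.025,0,0]
    - [-0.045,0.0123,0,0]
    - [0,0,0,0]

```text
clock: 2.95
eef_pos: [0.4785, -0.1061, 0.2307]
tool_rot: [0.71, 0.705, -0.0, 0.001]
ft_force: [-0.8, -0.3, -0.3]
grip_width: 0.0852
```

Emit:
send_rows:
  moves:
    - [0,0,0,0]
    - [0,0,0,0]

```text
clock: 3.15
eef_pos: [0.4767, -0.1003, 0.2312]
tool_rot: [0.707, 0.707, -0.0, -0.0]
ft_force: [0.8, 0.9, -0.1]
grip_width: 0.0855
```

```bash
python3 - <<'E'
from h import *
o=monitor.get_obs();print(o["clock"],o["eef_pos"],o["tool_rot"],o["joint_pos"])
p,d=cams.camera("wrist");cv2.imwrite("pics/w1.png",p);np.savez("w1.npz",p=p,d=d,e=o["eef_pos"],q=o["tool_rot"])
E
```

```text
3.15 [ 0.47674931 -0.100327    0.23116073] [ 7.06978157e-01  7.07235217e-01 -8.32956845e-05 -4.75572917e-04] [-2.07649897e-01  2.16026751e-01 -2.71346343e-02  1.32852276e+00
  3.79743804e-04  1.36278272e+00]
```

View pics/w1.png

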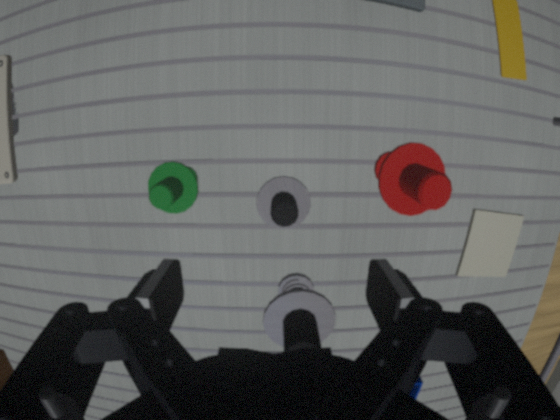

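The wrist view shows the target's collar at (283,201) and its knob at (284,208). The large decoy is at (300,315), below it in the picture. I'll cross-check the target position from this view.

```bash
cat >> h.py <<'E'
from scipy.spatial.transform import Rotation as Ro
def wproj(P,e,q):
    i=cams.camera_info("wrist");K=i["intrinsics"];M=i["mount"]
    t=Ro.from_quat(q).as_matrix().T@(np.asarray(P)-e);c=M[:3,:3].T@(t-M[:3,3])
    x,y,z=c[0],-c[1],-c[2];rr=np.hypot(x,y);th=np.arctan2(rr,z);return K[0,2]+K[0,0]*th*x/rr,K[1,2]+K[1,1]*th*y/rr
def wonz(u,v,z,e,q):
    i=cams.camera_info("wrist");K=i["intrinsics"];M=i["mount"]
    a,b=(u-K[0,2])/K[0,0],(v-K[1,2])/K[1,1];th=np.hypot(a,b)
    d=np.array([np.sin(th)*a/th,-np.sin(th)*b/th,-np.cos(th)]);R=Ro.from_quat(q).as_matrix()
    D=R@M[:3,:3]@d;O=e+R@M[:3,3];return O+D*(z-O[2])/D[2]
E
python3 - <<'E'
from h import *
z=np.load("w1.npz");p,e,q=z["p"],z["e"],z["q"]
print(wproj((.4862,-.117,.055),e,q),wproj((.4862,-.117,.092),e,q))
g=p.astype(int);hsv=cv2.cvtColor(p,cv2.COLOR_BGR2HSV)
m=((g.max(2)<60)).astype(np.uint8);k,l,s,c=cv2.connectedComponentsWithStats(m)
for i in range(1,k):
    if 250<c[i][0]<310 and 180<c[i][1]<230: print(s[i],c[i])
cv2.imwrite("pics/w1c.png",cv2.resize(p[160:240,240:330],None,fx=6,fy=6,interpolation=cv2.INTER_CUBIC))
E
```

```text
(np.float64(283.0963460549392), np.float64(204.8271122915159)) (np.float64(284.15527074824547), np.float64(215.69040331841845))
[271 192  27  34 719] [283.70792768 208.76077886]
```

View pics/w1c.png

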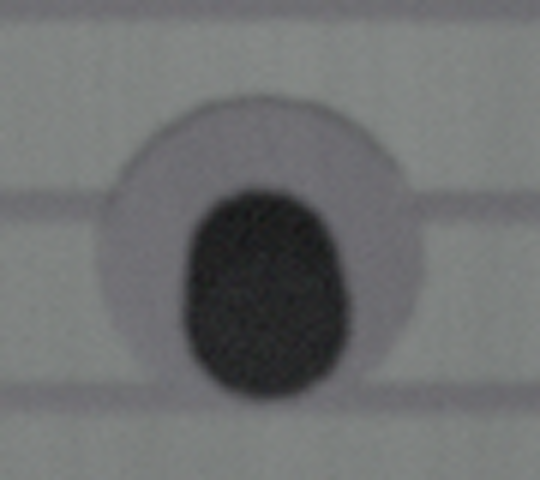

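Emit:
send_rows:
  moves:
    - [-0.0157,0.0095,0,0]
    - [0,0,0.03,0]
    - [0,0,0.03,0]
    - [0,0,0.03,0]
    - [0,0,0.03,0]
    - [0,0,0.02,0]
    - [0,0,0.016,0]
    - [0,0,0.01,0]
    - [0,0,0.005,0]
    - [0,0,0,0]
    - [0,0,0,0]

```text
clock: 4.3
eef_pos: [0.4875, -0.1166, 0.0611]
tool_rot: [0.707, 0.707, 0.0, 0.001]
ft_force: [0.3, -0.6, -0.6]
grip_width: 0.0854
```

```bash
python3 - <<'E'
from h import *
o=monitor.get_obs();print(o["clock"],o["eef_pos"],o["ft_force"])
p,d=cams.camera("side");cv2.imwrite("pics/s2.png",cv2.resize(p[190:330,180:360],None,fx=4,fy=4))
E
```

```text
4.3 [ 0.4874507  -0.11663923  0.06114101] [ 0.32496766 -0.56760526 -0.58161687]
```

View pics/s2.png

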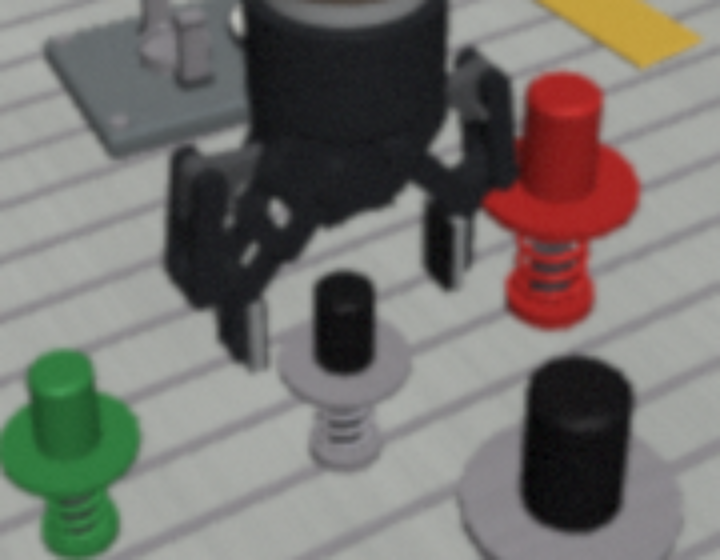

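The fingers straddle the knob: their midpoint is near (268,269) and the knob is at (266,270). I'll close now.

Emit:
send_rows:
  moves:
    - [0,0,0,0]
    - [0,0,0,0]
    - [0,0,0,0]
    - [0,0,0,0]
    - [0,0,0,0]
    - [0,0,0,0]
    - [0,0,0,0]
    - [0,0,0,0]
  claw: -1

```text
clock: 5.15
eef_pos: [0.4867, -0.1169, 0.0603]
tool_rot: [0.707, 0.707, -0.0, -0.0]
ft_force: [-0.9, -0.5, 1.6]
grip_width: 0.0243
```

Emit:
send_rows:
  moves:
    - [0,0,-0.01,0]
    - [0,0,-0.02,0]
    - [0,0,-0.03,0]
    - [0,0,-0.03,0]
    - [0,0,-0.01,0]
    - [0.02,0,0,0]
    - [0.036,0.008,0,0]
    - [0.036,0.008,0,0]
    - [0.036,0.008,0,0]
    - [0.036,0.008,0,0]
    - [0.036,0.008,0,0]
    - [0.036,0.008,0,0]
    - [0.036,0.008,0,0]
    - [0.0175,0.0083,0,0]
    - [0,0,0,0]
    - [0,0,0,0]
    - [0,0,0,0]

```text
clock: 6.85
eef_pos: [0.5506, 0.1715, 0.1596]
tool_rot: [0.708, 0.706, -0.001, -0.0]
ft_force: [-0.0, -0.4, -2.0]
grip_width: 0.024
```

```bash
python3 - <<'E'
from h import *
o=monitor.get_obs();print(o["clock"],o["eef_pos"],o["tool_rot"],o["ft_force"],o["grip_width"])
e,q=o["eef_pos"],o["tool_rot"]
p,d=cams.camera("side");np.savez("s3.npz",p=p,d=d,e=e,q=q);cv2.imwrite("pics/s3.png",cv2.resize(p[110:240,150:310],None,fx=4.6,fy=4.6,interpolation=cv2.INTER_CUBIC))
p,d=cams.camera("wrist");np.savez("w3.npz",p=p,d=d,e=e,q=q);cv2.imwrite("pics/w3.png",p)
E
```

```text
6.85 [0.55061293 0.17152081 0.15962047] [ 7.07800921e-01  7.06411270e-01 -9.44513816e-04 -2.86341541e-04] [-0.02692158 -0.39622287 -2.00917633] 0.02402274318973107
```

View pics/s3.png

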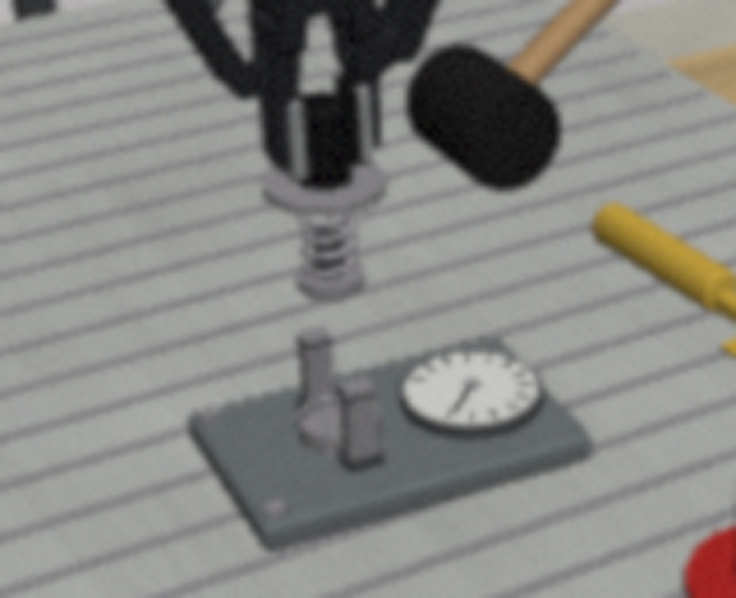

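View pics/w3.png

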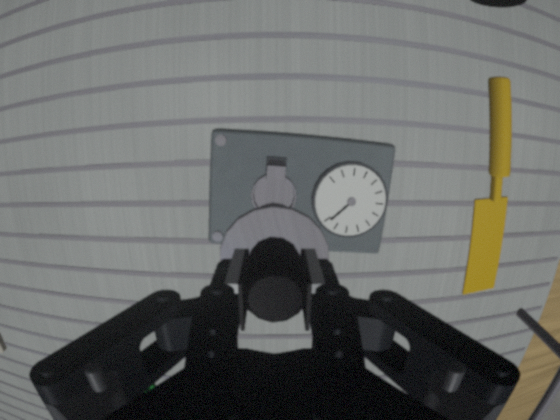

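```bash
python3 - <<'E'
from h import *
z=np.load("s3.npz");p=z["p"];d=z["d"];e=z["e"]
i=cams.camera_info("side");K=i["intrinsics"];T=i["T"]
v,u=np.mgrid[:420,:560];P=np.stack([(u-K[0,2])/K[0,0]*d,-(v-K[1,2])/K[1,1]*d,-d],-1)@T[:3,:3].T+T[:3,3]
P[d==0]=np.nan;Q=P.reshape(-1,3)
Q=Q[~np.isnan(Q[:,0])];Q=Q[np.hypot(Q[:,0]-e[0],Q[:,1]-e[1])<.045]
for lo,hi in ((.146,.160),):
    c=Q[(Q[:,2]>lo)&(Q[:,2]<hi)];print("collar",cv2.minEnclosingCircle((c[:,:2]*1000).astype(np.float32)),np.median(c[:,2]),len(c))
# predicted columns
for nm,pt in (("footbot",(e[0],e[1],.0993)),("foottop",(e[0],e[1],.1073)),("collar",(e[0],e[1],.152)),("seat",(.5507,.1726,.022)),("rim",(.5507,.1726,.028))):
    u,v=proj("side",pt);print(nm,(u-150)*4.6,(v-110)*4.6)
for nm,pt in (("post+",(.5527,.1988,.0585)),("post-",(.5486,.1465,.0585))):
    u,v=proj("side",pt);print(nm,(u-150)*4.6,(v-110)*4.6)
# edges on rows
I=cv2.resize(p[110:240,150:310],None,fx=4.6,fy=4.6,interpolation=cv2.INTER_CUBIC).astype(int).sum(2)//3
for r in (190,200,275,283):
    g=np.abs(np.diff(cv2.GaussianBlur(I[r].astype(np.float32).reshape(1,-1),(9,1),0)[0])); print(r,I[r,250:400:6])
# wrist: predicted collar & posts
z=np.load("w3.npz");e,q=z["e"],z["q"]
print("w collar",wproj((e[0],e[1],e[2]-.059+.055),e,q),"edge far",wproj((e[0],e[1]+.028,e[2]-.004),e,q))
for nm,pt in (("post+",(.5527,.1988,.0585)),("cup",(.5507,.1726,.028)),("dial",(.6205,.1675,.026))): print(nm,wproj(pt,e,q))
cv2.imwrite("pics/w3c.png",cv2.resize(z["p"][120:340,200:400],None,fx=2.7,fy=2.7,interpolation=cv2.INTER_CUBIC))
E
```

```text
collar ((550.63525390625, 171.37879943847656), 28.101600646972656) 0.1551517677686445 212
footbot 329.6954037682891 288.3926874593603
foottop 328.607777379482 273.09873987597246
collar 322.3332005858917 184.8671103599209
seat 338.8491229701733 427.8723931093249
rim 338.1025146685586 417.4107183756053
post+ 313.6070280277319 337.6436889994671
post- 355.38931151517426 389.5496382844366
190 [154 156 132 119 130 132 132 131 126 106  96  82  81  80  91 111 117 127
 129 129 126 120 117 148 161]
200 [157 155 138 106  95 110 120 126 130 131 130 129 129 131 128 130 127 123
 120 113 110 113 139 157 157]
275 [156 151 149 142 137 137 138 138 125 116 112 114 115 116 111 107 122 128
 125 139 155 160 158 155 149]
283 [137 138 141 146 154 159 162 151 117 108 118 120 121 118 121 122 122 111
 106 123 143 142 142 136 137]
w collar (np.float64(273.27711440962634), np.float64(264.6494766856754)) edge far (np.float64(273.11826504098616), np.float64(210.63871338331865))
post+ (np.float64(276.45220945947125), np.float64(175.08329984349308))
cup (np.float64(273.95787057864635), np.float64(198.53679823393983))
dial (np.float64(351.96746621033054), np.float64(203.58394683614995))
```

View pics/w3c.png

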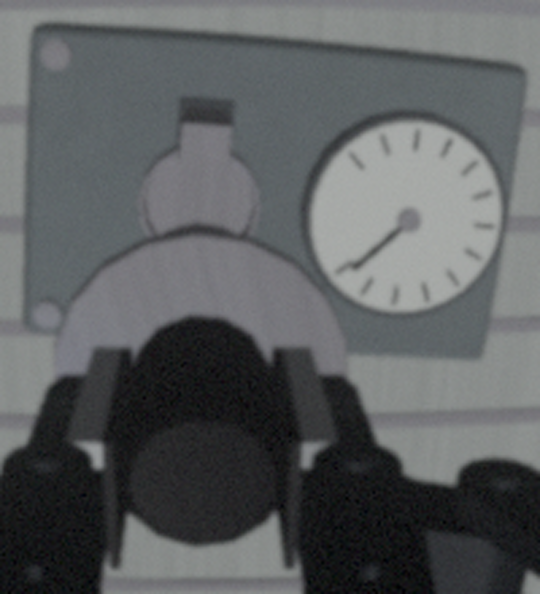

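Every camera agrees the held spring hangs upright, with its foot about 1 mm short of the seat in y. The wrist picture carries a constant 2 mm bias on the collar, dial and cup alike. I'll correct that and go part-way down.

Emit:
send_rows:
  moves:
    - [0.001,0,0.005,0]
    - [0,0,0.015,0]
    - [0,0,0.015,0]
    - [0,0,0.015,0]
    - [0,0,0.007,0]
    - [0,0,0.003,0]
    - [0,0,0,0]
    - [0,0,0,0]

```text
clock: 7.75
eef_pos: [0.5519, 0.1737, 0.101]
tool_rot: [0.707, 0.707, 0.001, 0.0]
ft_force: [-0.7, 0.8, -2.3]
grip_width: 0.024
```

```bash
python3 - <<'E'
from h import *
o=monitor.get_obs();print(o["clock"],o["eef_pos"],o["tool_rot"],o["ft_force"],o["grip_width"])
e,q=o["eef_pos"],o["tool_rot"]
p,d=cams.camera("side");np.savez("s4.npz",p=p,d=d,e=e,q=q);cv2.imwrite("pics/s4.png",cv2.resize(p[140:230,190:290],None,fx=6.6,fy=6.6,interpolation=cv2.INTER_CUBIC))
for pt in ((.5507,.1726,.028),(.5507,.1726,.0585),(e[0],e[1],e[2]-.0603),(e[0],e[1],e[2]-.0603+.05)):
    u,v=proj("side",pt);print((u-190)*6.6,(v-140)*6.6)
E
```

```text
7.75 [0.55190482 0.17371714 0.10104054] [7.07494235e-01 7.06718781e-01 6.12524371e-04 3.11721546e-04] [-0.68170857  0.80241346 -2.28099587] 0.023999850484924624
221.1036080027146 400.89363940847727
215.5424646949358 322.96941554468344
220.5668334191638 366.12690228386936
211.27276004824546 235.08831109480806
```

View pics/s4.png

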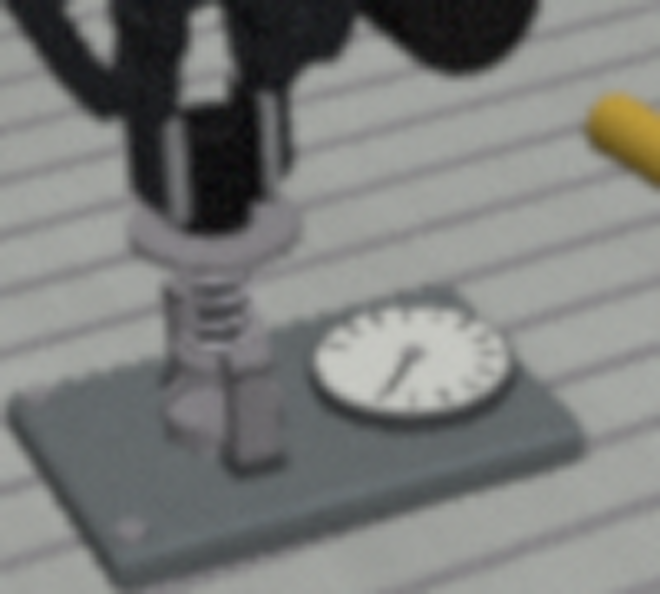

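```bash
python3 - <<'E'
from h import *
E=[];S=[];F=[]
for k in range(8):
    o=monitor.get_obs();E.append(o["eef_pos"]);F.append(o["ft_force"])
    p,d=cams.camera("side" if k<5 else "wrist"); 
    if k<5:S.append(p.astype(float))
print(np.mean(E,0),np.std(E,0),np.mean(F,0),np.std(F,0),o["clock"])
p=np.mean(S,0).astype(np.uint8);np.savez("s5.npz",p=p)
cv2.imwrite("pics/s5.png",cv2.resize(p[160:225,200:250],None,fx=9,fy=9,interpolation=cv2.INTER_CUBIC))
e=np.mean(E,0)
for pt in ((.5507,.1726,.022),(.5507,.1726,.028),(e[0],e[1],e[2]-.0603)):
    u,v=proj("side",pt);print((u-200)*9,(v-160)*9)
E
```

```text
[0.55173578 0.17373859 0.10089828] [1.94638590e-04 4.63630277e-05 2.42716195e-04] [-0.04729109  0.0315818  -1.896512  ] [0.44964603 0.52015325 0.49382812] 8.15
212.96567537642613 387.1416386921574
211.50492000370173 366.67314464792355
210.14344390134488 319.9110452761613
```

View pics/s5.png

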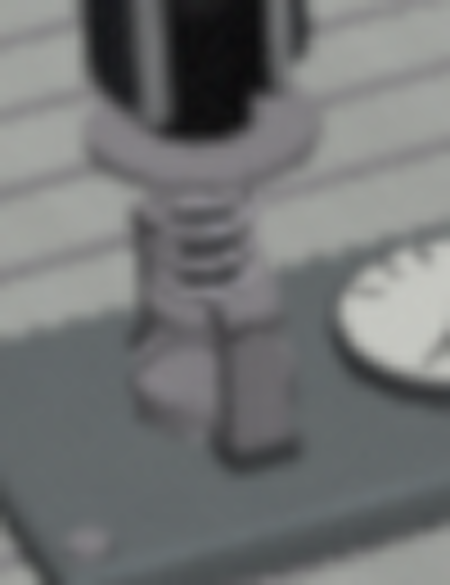

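```bash
python3 - <<'E'
from h import *
i=cams.camera_info("side");K=i["intrinsics"];T=i["T"]
v,u=np.mgrid[:420,:560]
def cl(d):
    P=np.stack([(u-K[0,2])/K[0,0]*d,-(v-K[1,2])/K[1,1]*d,-d],-1)@T[:3,:3].T+T[:3,3];P[d==0]=np.nan;return P
D=[];E=[]
for k in range(4):
    E.append(monitor.get_obs()["eef_pos"]);D.append(cams.camera("side")[1])
print("e",np.mean(E,0))
for f in ("s3.npz",None):
    d=np.load(f)["d"] if f else np.median(D,0)
    e=np.load(f)["e"] if f else np.mean(E,0)
    Q=cl(d).reshape(-1,3);Q=Q[~np.isnan(Q[:,0])];Q=Q[np.hypot(Q[:,0]-e[0],Q[:,1]-e[1])<.045]
    c=Q[(Q[:,2]>e[2]-.0095)&(Q[:,2]<e[2]-.001)]
    print(e,"collar",cv2.minEnclosingCircle((c[:,:2]*1000).astype(np.float32)),np.percentile(c,[2,98],axis=0).mean(0),np.median(c[:,2]),len(c))
# same for spring initially
Q=cl(np.load("side0.npz")["d"]).reshape(-1,3);Q=Q[~np.isnan(Q[:,0])];Q=Q[np.hypot(Q[:,0]-.486,Q[:,1]+.117)<.045]
c=Q[(Q[:,2]>.0505)&(Q[:,2]<.059)];print("init",cv2.minEnclosingCircle((c[:,:2]*1000).astype(np.float32)),np.percentile(c,[2,98],axis=0).mean(0))
o=monitor.get_obs();e,q=o["eef_pos"],o["tool_rot"]
p,_=cams.camera("wrist");cv2.imwrite("pics/w5.png",cv2.resize(p[100:340,190:400],None,fx=2.5,fy=2.5,interpolation=cv2.INTER_CUBIC))
f=lambda P:tuple(((np.array(wproj(P,e,q))-(190,100))*2.5).round(1))
print("collar edge",f((e[0],e[1]+.028,e[2]-.004)),"dial",f((.6205,.1675,.026)),"bolt/post+",f((.5527,.1988,.0585)))
E
```

```text
e [0.5513686  0.1736387  0.10037835]
[0.55061293 0.17152081 0.15962047] collar ((550.63525390625, 171.37879943847656), 28.101600646972656) [0.55032057 0.16612499 0.15443739] 0.15513398172110582 203
[0.5513686  0.1736387  0.10037835] collar ((551.031005859375, 174.0712432861328), 27.86142921447754) [0.55029685 0.16862983 0.0951205 ] 0.09591219703042908 197
init ((485.6581115722656, -115.49017333984375), 28.736209869384766) [ 0.4859216  -0.11714923  0.05501506]
collar edge (np.float64(207.9), np.float64(276.6)) dial (np.float64(446.8), np.float64(320.2)) bolt/post+ (np.float64(214.1), np.float64(242.2))
```

View pics/w5.png

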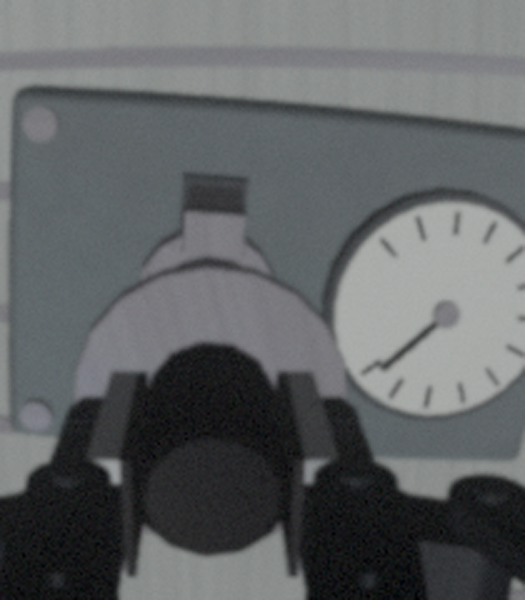

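Emit:
send_rows:
  moves:
    - [-0.0014,-0.0006,0,0]
    - [0,0,0.004,0]
    - [0,0,0.004,0]
    - [0,0,0.003,0]
    - [0,0,0.002,0]
    - [0,0,0.001,0]
    - [0,0,0.001,0]
    - [0,0,0,0]
    - [0,0,0,0]

```text
clock: 9.35
eef_pos: [0.5508, 0.1723, 0.0854]
tool_rot: [0.707, 0.707, 0.0, 0.0]
ft_force: [0.2, -0.2, -2.5]
grip_width: 0.0247
```

```bash
cat > st.py <<'E'
from h import *
E=[];F=[];S=[]
for k in range(4):
    o=monitor.get_obs();E.append(o["eef_pos"]);F.append(o["ft_force"]);p,d=cams.camera("side");S.append(p.astype(float))
print(o["clock"],np.mean(E,0).round(4),np.mean(F,0).round(2),np.array(F)[:,2].round(1),o["ft_torque"].round(2),o["grip_width"])
import sys
if len(sys.argv)>1:
    p=np.mean(S,0).astype(np.uint8);cv2.imwrite(f"pics/{sys.argv[1]}.png",cv2.resize(p[155:225,195:270],None,fx=8,fy=8,interpolation=cv2.INTER_CUBIC))
E
python3 st.py s6
```

```text
9.5 [0.5509 0.1723 0.0854] [ 0.12 -0.1  -1.88] [-2.5 -1.4 -1.8 -1.9] [-0.01  0.01  0.  ] 0.02434210081592091
```

View pics/s6.png

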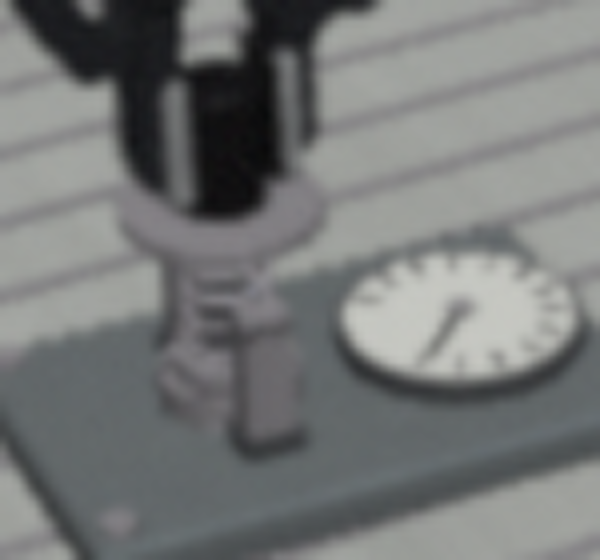

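Foot height is about 25 mm, below the 28 mm rim, with no contact force and the dial unchanged, so the foot is inside the cup. Now I'll step down and watch the force.

Emit:
send_rows:
  moves:
    - [0,0,0.001,0]
    - [0,0,0.001,0]
    - [0,0,0.001,0]
    - [0,0,0.001,0]
    - [0,0,0,0]
    - [0,0,0,0]

```text
clock: 10.15
eef_pos: [0.5508, 0.1722, 0.0815]
tool_rot: [0.707, 0.707, 0.0, 0.0]
ft_force: [0.1, -0.3, 0.4]
grip_width: 0.0243
```

```bash
python3 st.py
```

```text
10.3 [0.5508 0.1722 0.0815] [-0.51 -0.1   0.55] [0.4 0.3 0.4 1.1] [-0.05  0.14  0.03] 0.02429187868988338
```

Emit:
send_rows:
  moves:
    - [0,0,0.001,0]
    - [0,0,0.001,0]
    - [0,0,0.001,0]
    - [0,0,0.001,0]
    - [0,0,0.001,0]
    - [0,0,0.001,0]
    - [0,0,0.001,0]
    - [0,0,0.001,0]
    - [0,0,0.001,0]
    - [0,0,0,0]
    - [0,0,0,0]

```text
clock: 11.45
eef_pos: [0.5508, 0.1723, 0.0724]
tool_rot: [0.707, 0.707, 0.0, 0.0]
ft_force: [-2.3, -0.5, 4.1]
grip_width: 0.0242
```

```bash
python3 st.py s7
```

```text
11.6 [0.5508 0.1723 0.0724] [-2.07 -0.3   4.89] [4.1 5.2 5.7 4.5] [-0.05  0.56  0.01] 0.02444967853468267
```

View pics/s7.png

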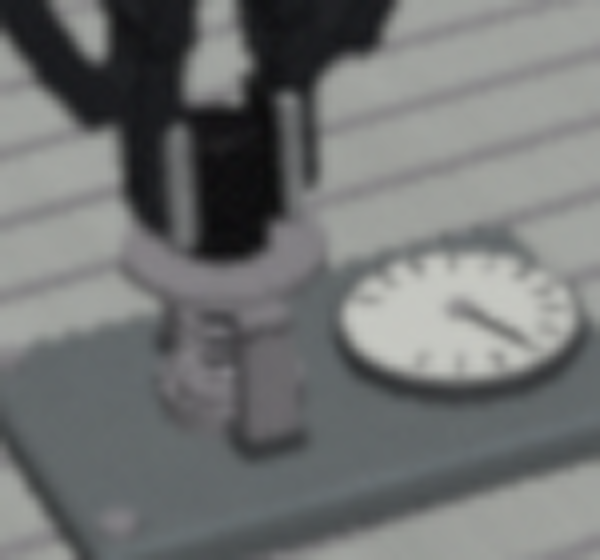

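Emit:
send_rows:
  moves:
    - [0,-0.0005,0,0]
    - [0,0,0.0005,0]
    - [0,0,0.0005,0]
    - [0,0,0.0005,0]
    - [0,0,0,0]
    - [0,0,0,0]

```text
clock: 12.25
eef_pos: [0.5507, 0.1722, 0.0711]
tool_rot: [0.707, 0.707, 0.0, 0.0]
ft_force: [-2.1, 0.0, 6.3]
grip_width: 0.0242
```

```bash
python3 st.py
```

```text
12.4 [0.5507 0.1722 0.0711] [-1.67 -0.54  5.73] [6.3 6.2 5.4 5. ] [-0.09  0.37  0.03] 0.024377688993360746
```

Emit:
send_rows:
  moves:
    - [0,-0.0004,0,0]
    - [0,0,0.0005,0]
    - [0,0,0,0]
    - [0,0,0.0005,0]
    - [0,0,0,0]
    - [0,0,0,0]

```text
clock: 13.05
eef_pos: [0.5506, 0.1723, 0.0703]
tool_rot: [0.708, 0.707, 0.001, 0.001]
ft_force: [-1.8, -0.0, 5.9]
grip_width: 0.0247
```

```bash
python3 st.py s8
```

```text
13.2 [0.5506 0.1723 0.0703] [-1.47 -0.38  5.62] [5.9 4.8 5.9 6. ] [-0.06  0.29 -0.  ] 0.024490417406395376
```

View pics/s8.png

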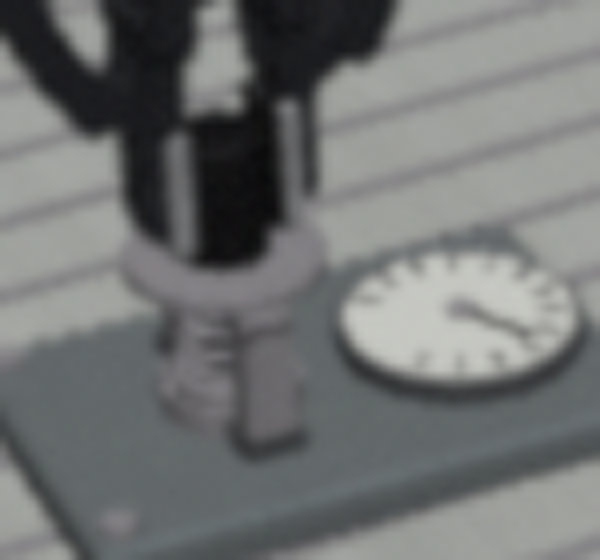

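Emit:
send_rows:
  moves:
    - [0,0,0.0005,0]
    - [0,0,0,0]
    - [0,0,0,0]

```text
clock: 13.55
eef_pos: [0.5506, 0.1722, 0.0702]
tool_rot: [0.708, 0.707, 0.001, 0.001]
ft_force: [-3.1, -0.4, 8.1]
grip_width: 0.0242
```

```bash
python3 st.py
```

```text
13.7 [0.5506 0.1723 0.0702] [-2.13 -0.57  7.82] [8.1 7.6 7.8 7.7] [-0.21  0.49 -0.04] 0.0244943295091854
```

Emit:
send_rows:
  moves:
    - [0,0,0.0005,0]
    - [0,0,0,0]
    - [0,0,0,0]

```text
clock: 14.05
eef_pos: [0.5506, 0.1723, 0.0702]
tool_rot: [0.707, 0.707, 0.001, 0.001]
ft_force: [-3.0, -1.4, 9.8]
grip_width: 0.0243
```

```bash
python3 st.py
```

```text
14.2 [0.5506 0.1723 0.0702] [-3.51 -0.79 10.25] [ 9.8 10.4 10.1 10.7] [-0.22  0.72  0.06] 0.024091457509992892
```

Emit:
send_rows:
  moves:
    - [0,0,0.0004,0]
    - [0,0,0,0]
    - [0,0,0,0]
    - [0,0,0,0]
    - [0,0,0,0]
    - [0,0,0,0]
    - [0,0,0,0]
    - [0,0,0,0]

```text
clock: 15.05
eef_pos: [0.5506, 0.1723, 0.0702]
tool_rot: [0.708, 0.707, 0.001, 0.001]
ft_force: [-4.3, -1.6, 13.4]
grip_width: 0.0244
```

```bash
python3 st.py s9
```

```text
15.2 [0.5506 0.1723 0.0702] [-3.89 -1.6  12.6 ] [13.4 11.6 12.5 13. ] [-0.28  0.91  0.01] 0.0246323931659151
```

View pics/s9.png

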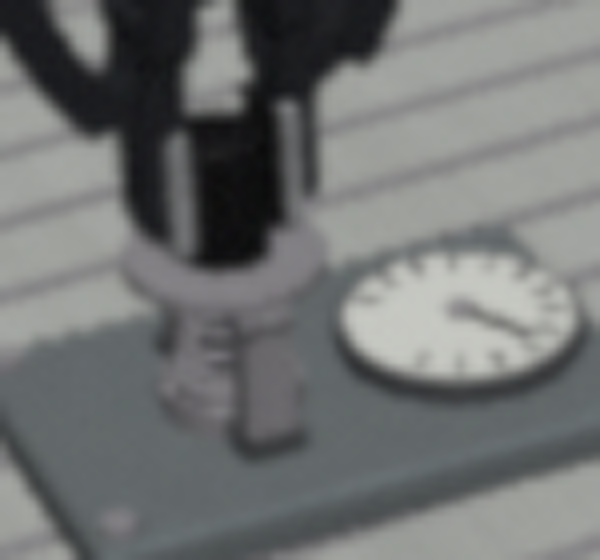

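Emit:
send_rows:
  moves:
    - [0,0,0,0]
    - [0,0,0,0]
    - [0,0,0,0]
    - [0,0,0,0]
    - [0,0,0,0]
    - [0,0,0,0]
    - [0,0,0,0]
    - [0,0,0,0]
    - [0,0,0,0]
    - [0,0,0,0]
    - [0,0,0,0]
    - [0,0,0,0]
    - [0,0,0,0]
    - [0,0,0,0]
    - [0,0,0,0]
    - [0,0,0,0]
    - [0,0,0,0]
    - [0,0,0,0]
    - [0,0,0,0]
    - [0,0,0,0]

```text
clock: 17.25
eef_pos: [0.5506, 0.1723, 0.0702]
tool_rot: [0.707, 0.707, 0.001, 0.001]
ft_force: [-3.9, -1.2, 12.6]
grip_width: 0.0242
```

Emit:
send_rows:
  moves:
    - [0,0,0,0]
    - [0,0,0,0]
    - [0,0,0,0]
    - [0,0,0,0]
    - [0,0,0,0]

```text
clock: 17.75
eef_pos: [0.5506, 0.1723, 0.0702]
tool_rot: [0.708, 0.707, 0.001, 0.001]
ft_force: [-3.7, -1.1, 13.0]
grip_width: 0.0241
```

Emit:
send_rows:
  moves:
    - [0,0,-0.0007,0]
    - [0,0,-0.0007,0]
    - [0,0,-0.0007,0]
    - [0,0,-0.0008,0]
    - [0,0,-0.0008,0]
    - [0,0,-0.0008,0]
    - [0,0,-0.0008,0]
    - [0,0,-0.0008,0]
    - [0,0,-0.0008,0]
    - [0,0,-0.0008,0]
    - [0,0,-0.0008,0]
    - [0,0,-0.0008,0]
    - [0,0,-0.0008,0]
    - [0,0,-0.0008,0]
    - [0,0,-0.0008,0]
    - [0,0,-0.0008,0]
    - [0,0,-0.0004,0]
    - [0,0,0,0]
    - [0,0,0,0]
    - [0,0,0,0]

```text
clock: 19.75
eef_pos: [0.5496, 0.1722, 0.0812]
tool_rot: [0.707, 0.707, -0.0, -0.0]
ft_force: [1.6, 0.1, 1.8]
grip_width: 0.0245
```

```bash
python3 st.py s10
```

```text
19.9 [0.5496 0.1722 0.0812] [ 1.67 -0.    1.33] [1.8 1.1 1.4 1.1] [ 0.05 -0.4  -0.06] 0.024143145745925146
```

View pics/s10.png

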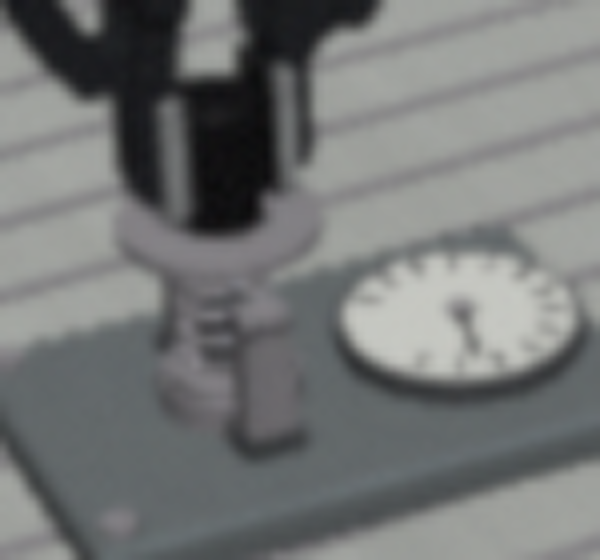

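Emit:
send_rows:
  moves:
    - [0,0.0008,0,0]
    - [0,0,-0.0003,0]
    - [0,0,-0.0003,0]
    - [0,0,0,0]
    - [0,0,0,0]

```text
clock: 20.45
eef_pos: [0.55, 0.1721, 0.0815]
tool_rot: [0.707, 0.707, -0.001, -0.0]
ft_force: [-1.1, 0.2, 0.1]
grip_width: 0.0245
```

```bash
python3 st.py
```

```text
20.6 [0.55   0.1721 0.0816] [-1.04  0.45  0.53] [0.1 0.8 0.  1.2] [ 0.07  0.33 -0.03] 0.02419676165663168
```

Emit:
send_rows:
  moves:
    - [0,-0.0003,-0.0002,0]
    - [0,0,0,0]
    - [0,0,0,0]

```text
clock: 20.95
eef_pos: [0.5503, 0.1721, 0.082]
tool_rot: [0.707, 0.707, -0.0, 0.0]
ft_force: [-0.4, -1.2, -0.7]
grip_width: 0.0241
```

Emit:
send_rows:
  moves:
    - [0,0,0,0]
    - [0,0,0,0]
    - [0,0,0,0]
    - [0,0,0,0]
    - [0,0,0,0]
    - [0,0,0,0]
    - [0,0,0,0]
  claw: 0.5

```text
clock: 21.65
eef_pos: [0.5504, 0.1722, 0.0821]
tool_rot: [0.707, 0.707, 0.0, 0.0]
ft_force: [0.0, -0.7, 0.8]
grip_width: 0.0645
```

```bash
python3 st.py s11
```

```text
21.8 [0.5504 0.1722 0.0821] [ 0.39 -0.2  -0.01] [ 0.8  0.4 -0.9 -0.4] [-0.01 -0.03 -0.04] 0.06435987506402578
```

View pics/s11.png

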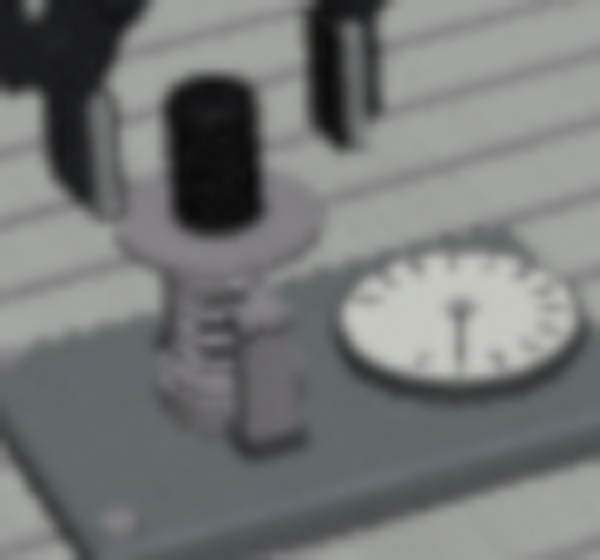

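The spring stands upright and free, and the dial reads only its weight. Retreating straight up.

Emit:
send_rows:
  moves:
    - [0,0,-0.01,0]
    - [0,0,-0.02,0]
    - [0,0,-0.03,0]
    - [0,0,-0.03,0]
    - [0,0,-0.03,0]
    - [-0.04,0,-0.01,0]
    - [-0.04,0,0,0]
    - [-0.04,0,0,0]
    - [-0.02,0,0,0]
    - [0,0,0,0]
    - [0,0,0,0]

```text
clock: 22.95
eef_pos: [0.5504, 0.0321, 0.2128]
tool_rot: [0.708, 0.706, 0.001, 0.0]
ft_force: [-0.5, 0.8, 0.8]
grip_width: 0.064
```

```bash
python3 st.py s12; python3 - <<'E'
from h import *
p,d=cams.camera("top");cv2.imwrite("pics/t12.png",p)
a=np.load("top0.npz")["p"]
print("tile diff",np.abs(p[80:145,330:400].astype(int)-a[80:145,330:400]).mean(),"trowel diff",np.abs(p[85:125,125:260].astype(int)-a[85:125,125:260]).mean())
E
```

```text
23.1 [0.5503 0.0328 0.2125] [-0.02  0.26  0.07] [ 0.8 -0.4 -0.2  0.1] [0.   0.03 0.03] 0.06404844388804459
tile diff 1.8287912087912088 trowel diff 1.9569135802469135
```

View pics/t12.png

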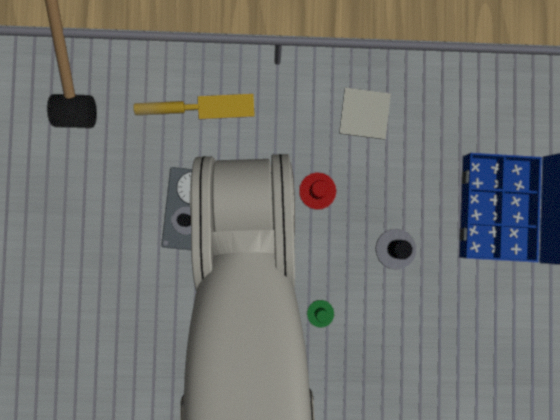

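View pics/s12.png

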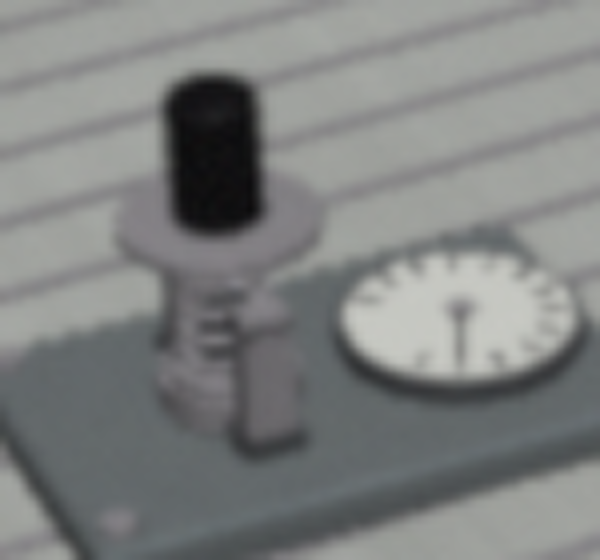

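The spring is standing upright in the cup, and the arm is clear of it. The tile (365,113) and trowel (195,107) have not moved.

```bash
python3 -c "
from workcell import order
print(order.job_done())"
```

```text
the job is handed in; nothing more can be done
None
```

The job is done and handed in at about 23 s of the 67 s allowed.

- **Placing:** I took the small grey spring by its knob and lowered its foot into the cup. There was no contact force as it passed the rim.
- **Pressing:** I pressed in 0.5 mm steps until the height stopped changing. The collar height came out at about 59.7 mm, against 59 mm for the posts from the cameras.
- **Holding:** The hold lasted about 3 s with 12.5–13 N at the wrist. About 6 N of that was the spring, so roughly 7 N rested on the posts.
- **Release:** I let it up at about 8 mm/s until the wrist force was near zero, then opened the fingers and backed away.

**Last checks:**
- The side picture shows the spring upright and open in the cup, with the dial pointer back to what I take to be the spring's own weight.
- The top picture shows the tile and trowel unchanged.
- The forces on the free gripper are about zero.

**What disagreed:**
- The wrist camera read everything about 2 mm off in y compared with the other two cameras. I allowed for it because the offset was the same for the collar, the cup and the dial.
- A side force of 2–4 N showed up during the press, from a small misalignment in x. It was gone before I released the spring.
- Contact on both posts is inferred from the level tool and the firm stop. Only the nearer post could be seen clearly.

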